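# Knock the red dibber pegs home

### The job

Take the wooden mallet from its rest and knock the three red-capped pegs of the dibbling jig fully home, each with a brisk blow of the mallet (never pushing a peg with the gripper). Leave the two black-capped pegs up and everything standing round the jig where it is, then lay the mallet back in its rest, head at the head's end and handle between the prongs, and let go.

Things in the scene. Friction and masses are not known exactly. Their poses are not given: they have to be found in the camera images.
- red_1_top (a point): Red-capped peg of the jig. This point is the centre of the peg's flat top: 80 mm above the table when the peg is fully up, 58 mm when it is fully home. Head: a round cap 22 mm across and 8 mm thick; steel stem 10 mm across. The pegs are drawn in any order along the jig.
- red_1 (a joint): Red-capped peg: how far this peg is down (m): 0 fully up, 0.022 fully home, cap seated on its collar; it starts between 0 and 0.005. A light spring (50 N/m) and a friction grip: it starts to move at about 5 N, takes about 8 N at 0.15 m/s, and stays at whatever depth it is left. A brisk blow sends it down at 0.05 m/s or faster. To be knocked home.
- red_2_top (a point): Red-capped peg of the jig. This point is the centre of the peg's flat top: 80 mm above the table when the peg is fully up, 58 mm when it is fully home. Head: a round cap 22 mm across and 8 mm thick; steel stem 10 mm across. The pegs are drawn in any order along the jig.
- red_2 (a joint): Red-capped peg: how far this peg is down (m): 0 fully up, 0.022 fully home, cap seated on its collar; it starts between 0 and 0.005. A light spring (50 N/m) and a friction grip: it starts to move at about 5 N, takes about 8 N at 0.15 m/s, and stays at whatever depth it is left. A brisk blow sends it down at 0.05 m/s or faster. To be knocked home.
- red_3_top (a point): Red-capped peg of the jig. This point is the centre of the peg's flat top: 80 mm above the table when the peg is fully up, 58 mm when it is fully home. Head: a round cap 22 mm across and 8 mm thick; steel stem 10 mm across. The pegs are drawn in any order along the jig.
- red_3 (a joint): Red-capped peg: how far this peg is down (m): 0 fully up, 0.022 fully home, cap seated on its collar; it starts between 0 and 0.005. A light spring (50 N/m) and a friction grip: it starts to move at about 5 N, takes about 8 N at 0.15 m/s, and stays at whatever depth it is left. A brisk blow sends it down at 0.05 m/s or faster. To be knocked home.
- black_1_top (a point): Black-capped peg of the jig. This point is the centre of the peg's flat top: 80 mm above the table when the peg is fully up, 58 mm when it is fully home. Head: a round cap 22 mm across and 8 mm thick; steel stem 10 mm across. The pegs are drawn in any order along the jig.
- black_1 (a joint): Black-capped peg: how far this peg is down (m): 0 fully up, 0.022 fully home, cap seated on its collar; it starts between 0 and 0.005. A light spring (50 N/m) and a friction grip: it starts to move at about 5 N, takes about 8 N at 0.15 m/s, and stays at whatever depth it is left. A brisk blow sends it down at 0.05 m/s or faster. To be left as it is.
- black_2_top (a point): Black-capped peg of the jig. This point is the centre of the peg's flat top: 80 mm above the table when the peg is fully up, 58 mm when it is fully home. Head: a round cap 22 mm across and 8 mm thick; steel stem 10 mm across. The pegs are drawn in any order along the jig.
- black_2 (a joint): Black-capped peg: how far this peg is down (m): 0 fully up, 0.022 fully home, cap seated on its collar; it starts between 0 and 0.005. A light spring (50 N/m) and a friction grip: it starts to move at about 5 N, takes about 8 N at 0.15 m/s, and stays at whatever depth it is left. A brisk blow sends it down at 0.05 m/s or faster. To be left as it is.
- jig_deck (a point): Dibbling jig, fixed to the table: an aluminium deck 270 mm long (its y axis) by 60 mm wide (its x axis) on two green feet, over a black strip of plug cells. This point is the centre of the deck's upper face, 48 mm above the table; x is level and points across the deck, away from the robot. Five pegs stand in one row along y, 50 mm apart, at y = -100, -50, 0, 50, 100 mm, three red-capped and two black-capped.
- mallet_grip (a point): Small wooden mallet, about 0.17 kg: this point is the place to grip it, on the axis of the handle; x points along the handle to the head, z up as it rests. Handle: flat-sided, 18 mm wide (y) and 26 mm high (z), running from 94 mm behind this point (x = -94) to the head. Head: block centred 60 mm ahead (x = +60), 40 mm along x, 36 mm along y, 70 mm along z, so its lower striking face, 40 x 36 mm, lies 35 mm below the handle's axis. At rest this point is 41 mm above the table.
- mallet_head (a point): Centre of the mallet's head block, 60 mm ahead of mallet_grip along the handle; 41 mm above the table at rest. Same axes.
- rest_grip (a point): Mallet rest, fixed to the table: a plywood plate 200 x 66 x 6 mm with a wooden block and two steel prongs that hold the handle 62 mm behind this point (x = -62; prongs 26 mm apart inside, widening upward, tops 51 mm above the table, handle underside rests at 28 mm). This point, 41 mm above the table, is where mallet_grip lies when the mallet is in its rest, head standing on the plate; x points to the head's end.
- rest_head (a point): Where mallet_head lies when the mallet is in its rest, 60 mm ahead of rest_grip, 41 mm above the table.
- pot_1_mid (a point): Bystander: stack of terracotta pots, 68 mm across, 82 mm high, close beside the jig on one side or the other; point at its centre. Taller than the mallet's handle is above the table at the end of a blow.
- tape_roll_mid (a point): Bystander: roll of tape lying flat, 104 mm across, 25 mm high, on the other side of the jig; point at its centre.
- pot_3_mid (a point): Bystander: terracotta pot, 68 mm across, 58 mm high, at the other side of the table from the mallet rest; point at its centre.
- seed_jar_3_mid (a point): Bystander: glass seed jar with grey lid, 52 mm across, 69 mm high, behind the jig; point 31 mm up its axis.
- pot_4_mid (a point): Bystander: black pot, 68 mm across, 58 mm high, behind the jig; point at its centre.
- dibber_mid (a point): Bystander: wooden dibber, 158 mm long, 28 mm thick, lying at the back right; point at its centre.
Things that resemble listed ones, but are neither listed nor needed, are in the scene too. Leave any blue look-alike of the part that bears mallet_grip alone. Leave any orange look-alike of the part that bears rest_grip alone.

How it is judged:
By the outcome, as a careful person would: the job done as asked, in the order asked, and still so for the second after the job is handed in, with the robot touching nothing.
It also fails if it takes over 67 s, if anything falls off the work surface, if the arm or the gripper's body presses on something with over 40 N, if the wrist force passes 120 N, or if a joint passes its speed limit or range.

### The arm

A 7-joint arm with a two-finger parallel gripper is mounted at the origin on the work surface; the furniture and walls round the work are solid. World frame = base frame: x ahead of the robot, y to its left, z up, the work surface at z = 0. Lengths are in m, angles in rad, forces in N, time in s.
With the tool pointing down it reaches from about 0.4 to 0.875 m from the base axis. Payload 19.3 kg.
Tool frame: the origin (TCP) lies midway between the tips of the shut fingers; the grasp point (between the pads) lies 19 mm behind it; z points along the fingers, y is the line along which they close (so a half turn about z gives the same grasp; the last joint's range is limited). The gripper opens to 85 mm and grips with 20 to 120 N. Pads are 22 mm wide; open, the fingers measure 114 mm over their backs; the gripper's body (76 mm by 85 mm) begins 54 mm behind the grasp point. The pads swing forward as they close: fully open they stand 13 mm farther back than shut.
Start: joints at [-1.363, 0.521, -0.036, 1.599, 0.021, 1.021, -0.113], TCP at [0.171, 0.601, 0.231] pointing down, gripper open.
Joint ranges: [-2.91, 2.91], [-0.3, 2.13], [-1.5, 1.42], [0.17, 2.43], [-1.26, 4.41], [0.16, 1.93], [-2.52, 2.52]. Speed limits (rad/s): [1.89, 1.89, 2.39, 2.39, 3.01, 3.01, 3.01].

### API

Orientations are given as [roll, pitch, yaw] about the fixed x, y, z axes, in that order (R = Rz(yaw) Ry(pitch) Rx(roll)).
In Python, from workcell import telemetry, grab_frame, calibration, bot, outline_of, landmark_of gives the robot as it stands. The module is installed in compiled form; this text tells all that it offers.
- The arm moves only by the shell command python3 -m inch 'ROWS' [FORCE]. ROWS is JSON, a list of rows, each a list of 7 numbers: the shift along the tool's x, y, z in m, then the turn, a rotation vector about the tool's x, y, z in rad, then the closure, from 0 (fully open) to 1 (shut). A call has 1 to 5 rows; each row shifts and turns the commanded pose from where the row before left it, along the tool's axes as they then stand; what a row does not reach is not made up. A row lasts 1/10 s, in which the tool goes at most 50 mm and 8.59 degrees, less where a joint would pass 70% of its speed; a pose out of reach is approached as far as the arm can. A call is refused whole if a number of a shift passes 0.05 or a number of a turn 0.15, either way. A call with a gripper value outside its range is refused whole. The fingers move at their own pace and stop on an object; FORCE is the grip in N (left out, the last holds). Time passes only in rows, so rows that do not move let the fingers close. It gives the time, the measured TCP pose, the force, the opening and the grip force at its end, in the units of the state.
- telemetry.observe(): the state, without advancing time (a new reading comes with each control period).
- grab_frame(name): name is "side" or "top"; returns the picture (384x512x3 uint8, red, green, blue); there is no depth.
- calibration(name): a dict with "fovy" (degrees; the focal length in pixels is half the picture's height over the tangent of half this angle, whatever the lens; pixels are square), "cx", "cy" (the principal point, pixels), "pose" (4x4, takes a point from camera to world coordinates). Camera axes: x right, y down, z forward; pixel columns grow to the right and rows downward; lengths in m; the calibration is good to about 2 mm. A picture is of the moment at which its call begins. calibration takes no time and is no camera call.
- bot.job_done(): hands the job in; it is judged then, once.
Trained networks look in the newest picture that a camera, given by its name, has taken for a name from the list of things; names that differ only in an ending like _2 or _b are one class to them, and where a whole thing is asked for, a point or a joint stands for the part that bears it (a point fixed in the world has none). Each returns a list of dicts, best first, with "score" (0 to 1); they miss things now and then, are a little off and sometimes report something else, mostly with a low value. They report only what shows in the picture. A call takes as long as a camera call. They do not tell look-alikes from the thing itself.
- outline_of(label, camera): "region" (384x512 bool, what is visible of it) and "rect" ([left, top, right, bottom] in pixels, round what is visible of it).
- landmark_of(label, camera): "xy" ([column, row] in pixels: a listed point, or the origin of a listed thing).
The state is a dict: "clock": time; "qpos": joint angles; "qd": joint speeds; "joint_efforts": joint torques, N m; "position": TCP position; "tool_rot": TCP orientation; "force": force on the tool from outside, world axes, zero at the start; "moment": the same for the moment, N m; "grip_width": finger opening in m; "finger_force": force on a finger pad.
Only numpy, scipy, OpenCV 4.12 (cv2) and the standard library are available. Lean on these libraries where they do the work, as an engineer would, in place of code of your own. Each camera call takes 0.05 s, during which the arm holds its last target. There are 200 camera calls.

## Working session

There is one attempt and no reset: what is moved stays moved. The work goes in short steps, Python scripts to look and compute and a shell command to move; the robot and the scene stay as the last step left them, time stands still between calls to the robot, and variables do not carry over. Pictures are saved under pics/ and viewed, at most 10 in all, crops included, and the job is handed in when it is done.

```bash
mkdir -p pics
cat > h.py <<'E'
import numpy as np, cv2
from workcell import telemetry, grab_frame, calibration, bot, outline_of, landmark_of
def proj(n,p):
    c=calibration(n);f=192/np.tan(np.radians(c['fovy'])/2);T=np.linalg.inv(c['pose'])
    q=T[:3,:3]@np.array(p)+T[:3,3];return np.array([f*q[0]/q[2]+c['cx'],f*q[1]/q[2]+c['cy']])
def onz(n,px,z):
    c=calibration(n);f=192/np.tan(np.radians(c['fovy'])/2);P=c['pose']
    d=P[:3,:3]@np.array([(px[0]-c['cx'])/f,(px[1]-c['cy'])/f,1]);o=P[:3,3]
    return o+d*(z-o[2])/d[2]
E
python3 - <<'E'
from h import *
for n in('top','side'):
    im=grab_frame(n);cv2.imwrite(f'pics/{n}0.png',im[:,:,::-1]);c=calibration(n);print(n,c['fovy'],np.round(c['pose'],3).tolist())
    for l,z in [('red_1_top',.078),('black_1_top',.078),('jig_deck',.048),('mallet_grip',.041),('mallet_head',.041),('rest_grip',.041),('rest_head',.041),('pot_1_mid',.041),('tape_roll_mid',.0125),('pot_3_mid',.029),('seed_jar_3_mid',.031)]:
        for r in landmark_of(l,n)[:4]: print(n,l,round(r['score'],2),np.round(r['xy']),np.round(onz(n,r['xy'],z),3)[:2])
s=telemetry.observe();print(s)
E
```

```text
top 56.088638615372744 [[0.004, -0.985, 0.172, 0.333], [-1.0, -0.005, -0.001, 0.021], [0.002, -0.172, -0.985, 1.163], [0.0, 0.0, 0.0, 1.0]]
top red_1_top 0.59 [236. 175.] [0.557 0.078]
top black_1_top 0.41 [250. 173.] [0.563 0.033]
top black_1_top 0.35 [218. 175.] [0.556 0.133]
top jig_deck 0.85 [250. 176.] [0.559 0.034]
top jig_deck 0.27 [281. 169.] [ 0.583 -0.064]
top mallet_grip 0.97 [144. 120.] [0.746 0.383]
top mallet_grip 0.7 [152. 182.] [0.539 0.346]
top mallet_grip 0.41 [271. 105.] [ 0.798 -0.034]
top mallet_head 0.92 [149. 135.] [0.695 0.361]
top mallet_head 0.71 [157. 170.] [0.579 0.331]
top rest_grip 0.82 [154. 188.] [0.52  0.336]
top rest_head 0.69 [158. 169.] [0.581 0.326]
top rest_head 0.57 [157. 258.] [0.303 0.316]
top rest_head 0.47 [219. 175.] [0.563 0.132]
top pot_1_mid 0.59 [263. 212.] [ 0.448 -0.006]
top tape_roll_mid 0.94 [243. 145.] [0.671 0.059]
top tape_roll_mid 0.6 [363. 191.] [ 0.517 -0.331]
top pot_3_mid 0.75 [366. 196.] [ 0.501 -0.334]
top seed_jar_3_mid 0.74 [205. 117.] [0.759 0.186]
side 49.35092350524812 [[0.992, -0.057, 0.117, 0.363], [-0.128, -0.588, 
[... 1105 characters left out ...]
5 0.108]
{'clock': 1.2, 'qpos': array([-1.3631812 ,  0.52137362, -0.0363314 ,  1.59950159,  0.02121936,
        1.02108578, -0.1128016 ]), 'qd': array([-0.00080478, -0.00023875, -0.00103388,  0.00019808,  0.00017873,
        0.00080117, -0.00031914]), 'joint_efforts': array([ 6.38424626e-04, -9.26868367e+01,  1.97894812e+00, -3.70241046e+01,
        1.82061136e-02,  2.04684089e-03, -2.25101201e-05]), 'position': array([0.17141944, 0.60103043, 0.23130631]), 'tool_rot': array([ 3.14157569e+00, -1.51546366e-06,  2.86377037e+00]), 'force': array([0.21976173, 0.50170241, 0.23815836]), 'moment': array([-0.00343968,  0.00807576, -0.01461544]), 'finger_force': 0.0, 'grip_width': 0.08566004051407156}
```

View pictures.

Run:
```python
import cv2
a=cv2.imread('pics/top0.png');b=cv2.imread('pics/side0.png')
x=cv2.resize(a[80:290,110:390],(800,600),interpolation=3);cv2.imwrite('pics/t1.png',x)
x=cv2.resize(b[120:300,150:390],(800,600),interpolation=3);cv2.imwrite('pics/s1.png',x)
```

```text
(no output)
```

View pics/t1.png

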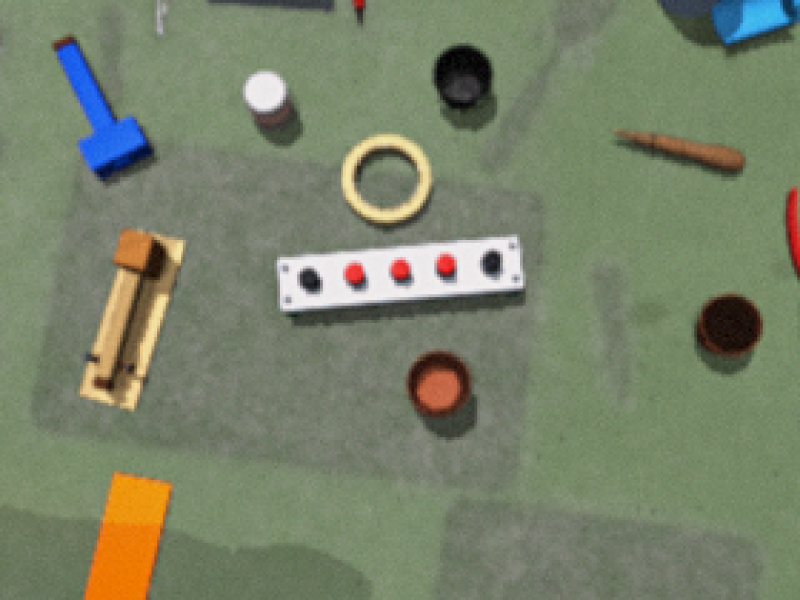

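View pics/s1.png

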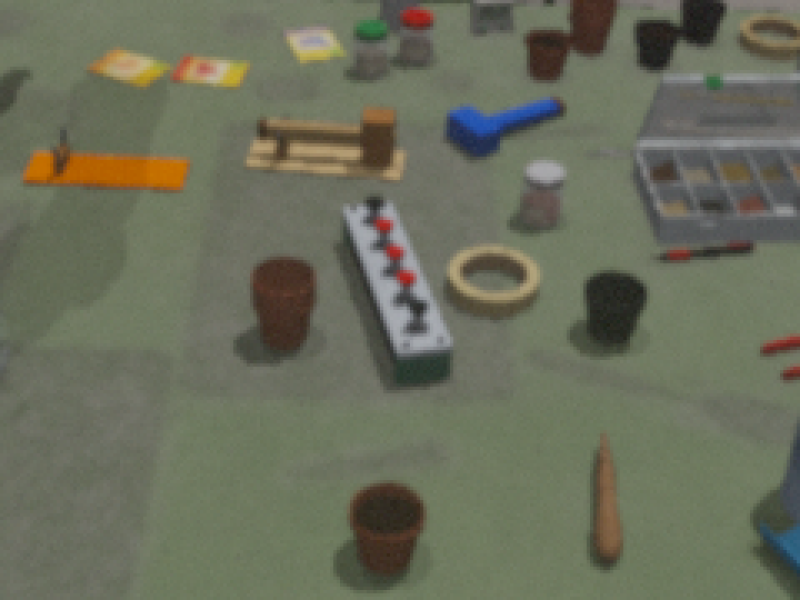

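Top crop (scale 2.857, offset 110,80): the wooden mallet lies in the plywood rest, with its head at full-image px (157,167) and tail at (146,214). The blue mallet at (149,131) and the orange rest at (156,260) are the look-alikes. The red caps are the middle three at (234,176), (250,174) and (266,172). The black caps are at both ends, the pot is on the robot side and the tape on the far side. In the side view, the wooden mallet is at (263,162).

I'll fit the wooden mallet and the pegs precisely.

```bash
cat > fit.py <<'E'
from h import *
from scipy.optimize import minimize
def model(n,p,z=.041):
    m=np.zeros((384*4,512*4),np.uint8);c,s=np.cos(p[2]),np.sin(p[2])
    for x0,x1,w,h in((-.094,.04,.009,.013),(.04,.08,.018,.035)):
        P=[proj(n,[p[0]+c*x-s*y,p[1]+s*x+c*y,z+k]) for x in(x0,x1) for y in(-w,w) for k in(-h,h)]
        cv2.fillConvexPoly(m,cv2.convexHull(np.round((np.array(P)+.5)*4).astype(np.int32)),1)
    return cv2.resize(m.astype(np.float32),(512,384),interpolation=cv2.INTER_AREA)
def masks(near,z=.041):
    M={}
    for n in('top','side'):
        grab_frame(n);pr=proj(n,[*near,z])
        rs=[r for r in outline_of('mallet_grip',n) if np.hypot(*(np.mean(np.argwhere(r['region']),0)[::-1]-pr))<15]
        if rs:M[n]=rs[0]['region'].astype(np.float32);print(n,rs[0]['score'],rs[0]['rect'])
    return M
def fit(M,p0,z=.041):
    f=lambda p,ks=None:sum(np.abs(model(n,p,z)-M[n]).sum()/M[n].sum() for n in(ks or M))
    for ks in [[k] for k in M]+[list(M)]:
        r=minimize(f,p0,args=(ks,),method='Nelder-Mead',options=dict(initial_simplex=np.array(p0)+np.array([[0,0,0],[.015,0,0],[0,.015,0],[0,0,.15]])))
        print(ks,np.round(r.x,4),round(r.fun,3))
    return r.x
E
python3 - <<'E'
from fit import *
M=masks((.53,.34));p=fit(M,[.525,.343,-.25])
im={n:grab_frame(n) for n in('top','side')}
for n in im:
    a=im[n].astype(int);m=((a[...,0]>130)&(a[...,1]<80)&(a[...,2]<80)).astype(np.uint8)
    k,l,st,ce=cv2.connectedComponentsWithStats(m)
    for i in range(1,k):
        w=onz(n,ce[i],.076)
        if st[i,4]>6 and .45<w[0]<.65: print(n,st[i,4],ce[i].round(1),w.round(4))
o=im['top'][:,:,::-1].copy();g=model('top',p);o[cv2.Canny((g>.5).astype(np.uint8)*255,50,100)>0]=(0,255,0)
o2=im['side'][:,:,::-1].copy();g=model('side',p);o2[cv2.Canny((g>.5).astype(np.uint8)*255,50,100)>0]=(0,255,0)
v=np.hstack([cv2.resize(o[150:230,125:178],(400,600),interpolation=0),cv2.resize(o2[140:185,215:275],(400,300),interpolation=0).repeat(2,0)])
cv2.imwrite('pics/fit.png',v)
E
```

```text
top 0.8 [141.4, 157.1, 165.5, 217.4]
['top'] [ 0.5241  0.3395 -0.2335] 0.121
['top'] [ 0.5241  0.3395 -0.2335] 0.121
top 190 [393.5 163.7] [ 0.5943 -0.4099  0.076 ]
top 29 [265.7 172.6] [ 0.5643 -0.0142  0.076 ]
top 28 [233.6 175.6] [0.5541 0.0844 0.076 ]
top 22 [249.9 174.1] [0.5592 0.0344 0.076 ]
side 11 [264.4 187.1] [0.5564 0.0873 0.076 ]
side 11 [267.4 195.1] [0.5605 0.0363 0.076 ]
side 14 [270.9 202.9] [ 0.5665 -0.0111  0.076 ]
side 197 [307.8 310.4] [ 0.5951 -0.4846  0.076 ]
```

View pics/fit.png

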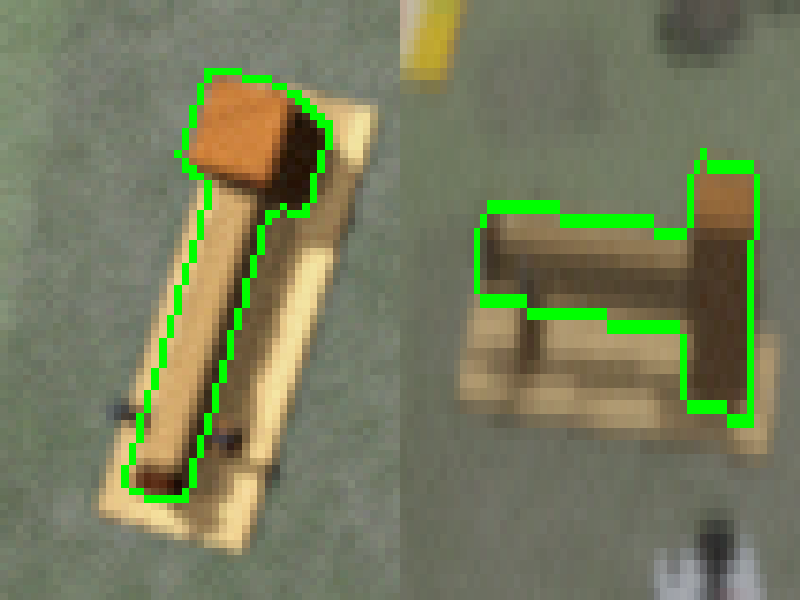

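The outline sits on the wooden mallet in the plywood rest: head top at about px (140,163) and handle between the prongs. Grip is at (0.524, 0.340) with yaw -0.234. The red pegs are at (0.555,0.086), (0.560,0.036) and (0.5655,-0.0125). The pot blocks the robot side, so I'll strike with the handle on the far side.

```bash
cat > to.py <<'E'
import sys;from h import *
from scipy.spatial.transform import Rotation as R
x,y,z,yaw=map(float,sys.argv[1:5]);s=telemetry.observe();r=R.from_euler('xyz',s['tool_rot'])
d=r.inv().apply(np.array([x,y,z])-s['position']);t=(r.inv()*R.from_euler('xyz',[np.pi,0,yaw])).as_rotvec()
print('clock',round(s['clock'],2),'shift',d.round(4),'turn',t.round(4),'pos',s['position'].round(4),'rot',s['tool_rot'].round(3),'F',s['force'].round(1),'w',round(s['grip_width'],4),round(s['finger_force'],1),'q',s['qpos'].round(2))
E
python3 -m inch '[[-0.041,-0.0155,0.008,0,0,0,0],[-0.041,-0.0155,0.008,0,0,0,0],[-0.041,-0.0155,0.008,0,0,0,0],[-0.041,-0.0155,0.008,0,0,0,0],[-0.041,-0.0155,0.008,0,0,0,0]]' 120
python3 -m inch '[[-0.041,-0.0155,0.008,0,0,0,0],[-0.041,-0.0155,0.008,0,0,0,0],[-0.041,-0.0155,0.008,0,0,0,0],[-0.041,-0.0155,0.008,0,0,0,0],[-0.041,-0.0155,0.008,0,0,-0.044,0]]'
python3 to.py 0.524 0.3395 0.12 2.908
```

```text
clock: 2.0
position: [0.3486, 0.4691, 0.1912]
tool_rot: [3.141, 0.0, 2.864]
force: [0.7, 0.7, 0.2]
grip_width: 0.0854
finger_force: 0.0
clock: 2.5
position: [0.5245, 0.3384, 0.1511]
tool_rot: [3.141, 0.0, 2.908]
force: [0.5, 0.8, -0.8]
grip_width: 0.0853
finger_force: 0.0
clock 2.5 shift [0.0007 0.001  0.0311] turn [0.0002 0.0001 0.    ] pos [0.5245 0.3384 0.1511] rot [3.141 0.    2.908] F [ 0.5  0.8 -0.8] w 0.0853 0.0 q [-0.66  0.61 -0.    1.68  0.    0.86  0.67]
```

```bash
python3 -m inch '[[0,0.001,0.045,0,0,0,0],[0,0,0.043,0,0,0,0],[0,0,0.025,0,0,0,0],[0,0,0.015,0,0,0,0],[0,0,0,0,0,0,0]]' 
python3 -m inch '[[0,0,0,0,0,0,1],[0,0,0,0,0,0,1],[0,0,0,0,0,0,1],[0,0,0,0,0,0,1],[0,0,0,0,0,0,1]]' 120
python3 -m inch '[[0,0,0,0,0,0,1],[0,0,0,0,0,0,1],[0,0,0,0,0,0,1]]' 
python3 to.py 0.524 0.3395 0.023 2.908
```

```text
clock: 3.0
position: [0.5227, 0.34, 0.0218]
tool_rot: [-3.14, -0.002, 2.908]
force: [-0.3, -0.4, 0.5]
grip_width: 0.0856
finger_force: 0.0
clock: 3.5
position: [0.5238, 0.3408, 0.0243]
tool_rot: [3.141, 0.001, 2.907]
force: [-0.8, -0.1, 4.9]
grip_width: 0.016
finger_force: 116.5
clock: 3.8
position: [0.5239, 0.3409, 0.0243]
tool_rot: [3.14, 0.001, 2.908]
force: [-2.3, 0.0, 10.2]
grip_width: 0.0162
finger_force: 118.0
clock 3.8 shift [-0.0005 -0.0013  0.0013] turn [ 0.0011  0.0008 -0.0004] pos [0.5239 0.3409 0.0243] rot [3.140e+00 1.000e-03 2.908e+00] F [-2.3  0.  10.2] w 0.0162 118.0 q [-0.67  0.79 -0.01  1.73  0.01  0.62  0.66]
```

```bash
python3 -m inch '[[0,0,-0.01,0,0,0,1],[0,0,-0.02,0,0,0,1],[0,0,-0.03,0,0,0,1],[0,0,-0.04,0,0,0,1],[0,0,-0.04,0,0,0,1]]' 
python3 -m inch '[[0,0,-0.01,0,0,0,1],[0,0,0,0,0,0,1]]' 
python3 to.py 0.6197 0.0924 0.175 2.9
python3 - <<'E'
from fit import *
for n in('top','side'):cv2.imwrite(f'pics/l_{n}.png',grab_frame(n)[:,:,::-1])
a=cv2.imread('pics/l_top.png')[130:250,110:230];b=cv2.imread('pics/l_side.png')[60:180,200:320]
cv2.imwrite('pics/lift.png',np.hstack([cv2.resize(i,(400,400),interpolation=2) for i in(a,b)]))
E
```

```text
clock: 4.3
position: [0.523, 0.3402, 0.1652]
tool_rot: [-3.141, -0.0, 2.908]
force: [-0.0, 1.1, -0.9]
grip_width: 0.0163
finger_force: 116.8
clock: 4.5
position: [0.524, 0.3409, 0.1753]
tool_rot: [3.139, 0.002, 2.908]
force: [-0.4, -0.4, -2.0]
grip_width: 0.0163
finger_force: 116.9
clock 4.5 shift [-1.507e-01 -2.195e-01  1.000e-04] turn [0.0024 0.0019 0.0077] pos [0.524  0.3409 0.1753] rot [3.139e+00 2.000e-03 2.908e+00] F [-0.4 -0.4 -2. ] w 0.0163 116.9 q [-0.67  0.58 -0.    1.66  0.    0.9   0.66]
```

View pics/lift.png

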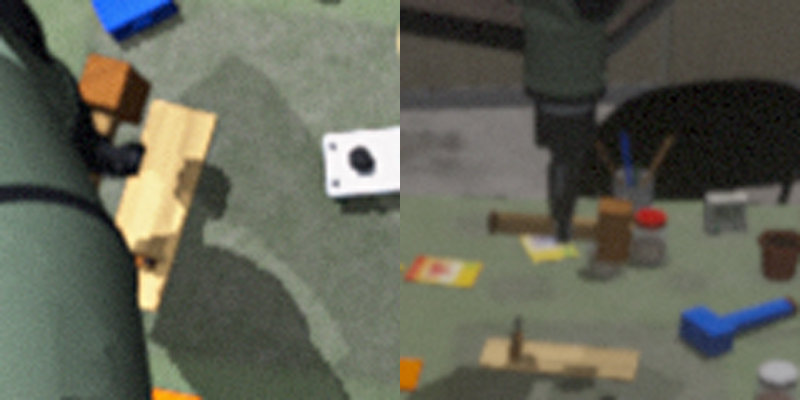

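The crops show the mallet level in the fingers and clear of the now-empty rest. Next I'll turn it half round.

```bash
for i in 1; do python3 -m inch '[[0,0,0,0,0,0.07,1],[0,0,0,0,0,0.14,1],[0,0,0,0,0,0.14,1],[0,0,0,0,0,0.14,1],[0,0,0,0,0,0.14,1]]'
python3 -m inch '[[0,0,0,0,0,0.14,1],[0,0,0,0,0,0.14,1],[0,0,0,0,0,0.14,1],[0,0,0,0,0,0.14,1],[0,0,0,0,0,0.14,1]]'
python3 -m inch '[[0,0,0,0,0,0.14,1],[0,0,0,0,0,0.14,1],[0,0,0,0,0,0.14,1],[0,0,0,0,0,0.14,1],[0,0,0,0,0,0.14,1]]'
python3 -m inch '[[0,0,0,0,0,0.14,1],[0,0,0,0,0,0.14,1],[0,0,0,0,0,0.14,1],[0,0,0,0,0,0.14,1],[0,0,0,0,0,0.13,1]]'
python3 -m inch '[[0,0,0,0,0,0.08,1],[0,0,0,0,0,0,1]]'; done | grep -A2 -i clock
python3 to.py 0.6147 0.0924 0.175 0.106
```

```text
clock: 5.1
position: [0.5227, 0.34, 0.1714]
tool_rot: [-3.139, 0.0, 2.272]
--
clock: 5.6
position: [0.5228, 0.3399, 0.1714]
tool_rot: [-3.14, 0.002, 1.572]
--
clock: 6.1
position: [0.5228, 0.3399, 0.1715]
tool_rot: [3.141, 0.003, 0.872]
--
clock: 6.6
position: [0.5228, 0.3399, 0.1716]
tool_rot: [3.139, 0.002, 0.182]
--
clock: 6.8
position: [0.5228, 0.3401, 0.1716]
tool_rot: [3.139, 0.002, 0.106]
clock 6.8 shift [ 0.0651  0.256  -0.0029] turn [0.0026 0.0016 0.0005] pos [0.5228 0.3401 0.1716] rot [3.139e+00 2.000e-03 1.060e-01] F [ 0.3 -0.3 -3. ] w 0.0163 116.8 q [-1.13  0.71  0.74  1.68 -0.56  0.97 -1.66]
```

```bash
python3 -m inch '[[0.006,0.023,0,0,0,0,1],[0.011,0.043,0,0,0,0,1],[0.011,0.043,0,0,0,0,1],[0.011,0.043,0,0,0,0,1],[0.011,0.043,0,0,0,0,1]]' | grep -A2 -i clock
python3 -m inch '[[0.011,0.043,0,0,0,0,1],[0.004,0.018,0,0,0,0,1],[0,0,0,0,0,0,1]]'
python3 to.py 0.6147 0.0924 0.1 0.106
python3 - <<'E'
from h import *
v=[]
for n,c in(('top',(210,140)),('side',(220,140))):
    im=grab_frame(n)[:,:,::-1];v.append(cv2.resize(im[c[1]:c[1]+80,c[0]:c[0]+80],(400,400),interpolation=2))
cv2.imwrite('pics/over.png',np.hstack(v))
E
```

```text
clock: 7.3
position: [0.5941, 0.1501, 0.1724]
tool_rot: [3.141, 0.001, 0.111]
clock: 7.6
position: [0.6159, 0.0889, 0.1726]
tool_rot: [3.14, 0.001, 0.106]
force: [-0.3, -0.4, -2.0]
grip_width: 0.0162
finger_force: 117.1
clock 7.6 shift [-0.0007 -0.0038  0.0726] turn [ 0.002   0.0008 -0.0002] pos [0.6159 0.0889 0.1726] rot [3.14e+00 1.00e-03 1.06e-01] F [-0.3 -0.4 -2. ] w 0.0162 117.1 q [-0.69  0.7   0.71  1.69 -0.54  0.96 -1.24]
```

View pics/over.png

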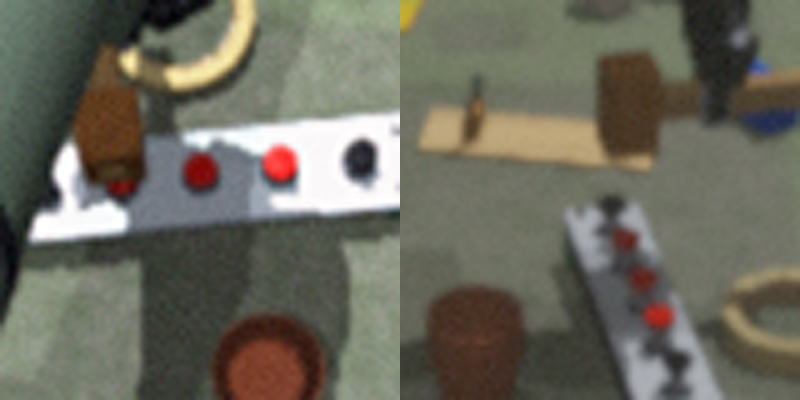

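Left crop: the mallet head is over the first red peg at about (120,150), with the cap just showing below it. Right crop: the head is level and high above the jig. I'll trim the position, lower and strike.

```bash
python3 -m inch '[[0,-0.0035,0.03,0,0,0,1],[0,0,0.025,0,0,0,1],[0,0,0.009,0,0,0,1],[0,0,0,0,0,0,1]]' | grep -A2 -i clock
python3 to.py 0.6147 0.0924 0.110 0.106
```

```text
clock: 8.1
position: [0.6144, 0.0971, 0.1083]
tool_rot: [3.141, 0.002, 0.109]
clock 8.1 shift [-0.0002  0.0048 -0.0017] turn [0.0004 0.0022 0.0035] pos [0.6144 0.0971 0.1083] rot [3.141e+00 2.000e-03 1.090e-01] F [ 0.3 -0.7 -1.4] w 0.016 117.1 q [-0.66  0.77  0.65  1.73 -0.6   0.85 -1.2 ]
```

```bash
python3 -m inch '[[0,0,0,0,0,0,1],[0,0,0,0,0,0,1]]' | grep -A2 -i clock
python3 to.py 0.6147 0.0924 0.110 0.106
```

```text
clock: 8.3
position: [0.6158, 0.0966, 0.1105]
tool_rot: [-3.141, -0.002, 0.108]
clock 8.3 shift [-0.0015  0.0041  0.0005] turn [-0.0001 -0.0015  0.0022] pos [0.6158 0.0966 0.1105] rot [-3.141e+00 -2.000e-03  1.080e-01] F [ 1.5  0.  -1.6] w 0.0164 117.1 q [-0.66  0.77  0.65  1.73 -0.6   0.85 -1.2 ]
```

```bash
python3 -m inch '[[-0.001,0.004,0,0,0,0,1],[0,0,0,0,0,0,1]]' | grep -A2 -i clock
python3 -m inch '[[0,0,0.0125,0,0,0,1],[0,0,0.0125,0,0,0,1],[0,0,0.012,0,0,0,1]]'
python3 to.py 0.6147 0.0924 0.0763 0.106
python3 -m inch '[[0,0,-0.02,0,0,0,1],[0,0,-0.02,0,0,0,1],[0,0,0,0,0,0,1]]'
```

```text
clock: 8.5
position: [0.6148, 0.0917, 0.1099]
tool_rot: [3.141, -0.001, 0.107]
clock: 8.8
position: [0.6157, 0.0926, 0.0717]
tool_rot: [-3.141, -0.002, 0.108]
force: [16.7, 3.2, 31.1]
grip_width: 0.0163
finger_force: 123.4
clock 8.8 shift [-0.001   0.0001 -0.0046] turn [-0.0001 -0.0023  0.0018] pos [0.6157 0.0926 0.0717] rot [-3.141e+00 -2.000e-03  1.080e-01] F [16.7  3.2 31.1] w 0.0163 123.4 q [-0.63  0.82  0.61  1.75 -0.64  0.78 -1.17]
clock: 9.1
position: [0.6152, 0.0923, 0.1131]
tool_rot: [-3.142, -0.001, 0.108]
force: [0.5, -0.7, -2.3]
grip_width: 0.0163
finger_force: 119.4
```

```bash
python3 -m inch '[[0,0.025,-0.003,0,0,0,1],[0,0.0255,0,0,0,0,1],[0,0,0,0,0,0,1],[0,0,0,0,0,0,1]]' | grep -A2 -i clock
python3 to.py 0.6197 0.0419 0.114 0.106
python3 - <<'E'
from h import *
im=grab_frame('side')[:,:,::-1]
v=[cv2.resize(im[160:230,230:300],(400,400),interpolation=2),cv2.resize(grab_frame('top')[140:210,205:275,::-1],(400,400),interpolation=2)]
cv2.imwrite('pics/b1.png',np.hstack(v))
E
```

```text
clock: 9.5
position: [0.6195, 0.0419, 0.1139]
tool_rot: [-3.141, 0.002, 0.107]
clock 9.5 shift [ 0.0002 -0.     -0.0001] turn [-0.0001  0.0015  0.0008] pos [0.6195 0.0419 0.1139] rot [-3.141e+00  2.000e-03  1.070e-01] F [-1.1  0.3 -1.6] w 0.0163 119.3 q [-0.58  0.76  0.65  1.73 -0.59  0.85 -1.13]
```

View pics/b1.png

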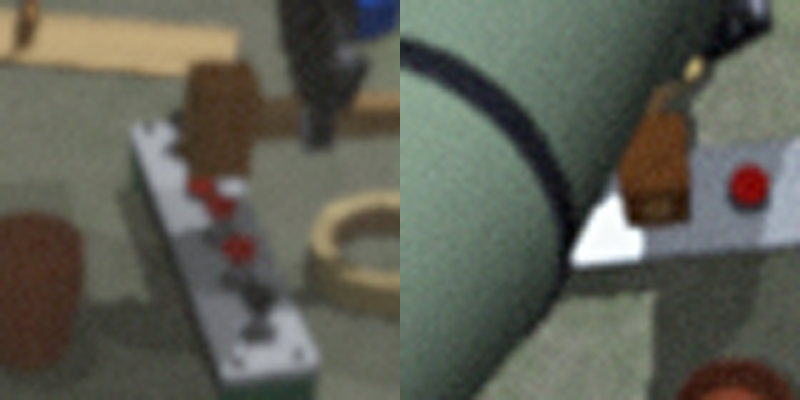

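Side crop: the first red cap at (202,187) now sits low and close to the second at (222,205). The mallet is still well held over the second peg. I'll strike that one next, then go on to the third.

```bash
python3 -m inch '[[0,0,0.007,0,0,0,1],[0,0,0.012,0,0,0,1],[0,0,0.012,0,0,0,1],[0,0,0.0115,0,0,0,1]]'
python3 -m inch '[[0,0,-0.02,0,0,0,1],[0,0,-0.0225,0,0,0,1],[0,0,0,0,0,0,1]]'
python3 to.py 0.6252 -0.0061 0.114 0.106
python3 -m inch '[[0,0.024,0,0,0,0,1],[0,0.0245,0,0,0,0,1],[0,0,0,0,0,0,1],[0,0,0,0,0,0,1]]' | grep -A2 -i clock
python3 to.py 0.6252 -0.0061 0.114 0.106
```

```text
clock: 10.0
position: [0.6201, 0.0426, 0.0716]
tool_rot: [-3.141, -0.0, 0.108]
force: [1.2, 1.9, 5.2]
grip_width: 0.0163
finger_force: 120.3
clock: 10.3
position: [0.621, 0.0419, 0.1167]
tool_rot: [3.141, -0.002, 0.108]
force: [-0.1, -0.1, -1.5]
grip_width: 0.0164
finger_force: 119.3
clock 10.3 shift [-0.001   0.0482  0.0027] turn [ 0.0002 -0.0024  0.0015] pos [0.621  0.0419 0.1167] rot [ 3.141e+00 -2.000e-03  1.080e-01] F [-0.1 -0.1 -1.5] w 0.0164 119.3 q [-0.58  0.76  0.65  1.73 -0.59  0.86 -1.13]
clock: 10.7
position: [0.6249, -0.0064, 0.1142]
tool_rot: [-3.141, 0.001, 0.107]
clock 10.7 shift [ 0.0004 -0.0003  0.0002] turn [-0.0001  0.0011  0.0007] pos [ 0.6249 -0.0064  0.1142] rot [-3.141e+00  1.000e-03  1.070e-01] F [-0.1 -0.1 -1.1] w 0.0161 119.3 q [-0.49  0.77  0.64  1.72 -0.58  0.86 -1.05]
```

```bash
python3 -m inch '[[0,0,0.007,0,0,0,1],[0,0,0.013,0,0,0,1],[0,0,0.013,0,0,0,1],[0,0,0.013,0,0,0,1]]'
python3 -m inch '[[0,0,-0.02,0,0,0,1],[0,0,-0.026,0,0,0,1],[0,0,0,0,0,0,1]]' | grep -A2 -i clock
python3 -m inch '[[0,-0.024,0,0,0,0,1],[0,-0.0245,0,0,0,0,1],[0,0,0,0,0,0,1],[0,0,0,0,0,0,1]]' | grep -A2 -i clock
python3 to.py 0.6197 0.0419 0.114 0.106
```

```text
clock: 11.1
position: [0.6256, -0.0054, 0.0681]
tool_rot: [-3.141, -0.001, 0.108]
force: [5.8, 1.9, 11.6]
grip_width: 0.0162
finger_force: 122.1
clock: 11.4
position: [0.6263, -0.0063, 0.1168]
tool_rot: [3.141, -0.003, 0.108]
clock: 11.8
position: [0.6196, 0.0427, 0.1141]
tool_rot: [3.141, 0.001, 0.109]
clock 11.8 shift [0.0001 0.0008 0.0001] turn [0.0002 0.0013 0.0031] pos [0.6196 0.0427 0.1141] rot [3.141e+00 1.000e-03 1.090e-01] F [ 0.9 -1.1 -2.1] w 0.0162 120.7 q [-0.58  0.76  0.65  1.73 -0.59  0.85 -1.12]
```

```bash
python3 -m inch '[[0,0.0005,0.007,0,0,0,1],[0,0,0.013,0,0,0,1],[0,0,0.013,0,0,0,1],[0,0,0.0145,0,0,0,1]]'
python3 -m inch '[[0,0,-0.02,0,0,0,1],[0,0,-0.0275,0,0,0,1],[0,0,-0.03,0,0,0,1],[0,0,-0.03,0,0,0,1],[0.02,-0.045,0,0,0,0,1]]' | grep -A2 -i clock
python3 -m inch '[[0.02,-0.045,0,0,0,0,1],[0.02,-0.045,0,0,0,0,1],[0,-0.045,0,0,0,0,1],[0,-0.045,0,0,0,0,1],[0,0,0,0,0,0,1]]' | grep -A2 -i clock
python3 to.py 0.5239 0.3409 0.175 0.106
python3 - <<'E'
from h import *
S=grab_frame('side');T=grab_frame('top')
cv2.imwrite('pics/af_s.png',S[:,:,::-1]);cv2.imwrite('pics/af_t.png',T[:,:,::-1])
v=np.hstack([cv2.resize(S[160:230,235:305,::-1],(400,400),interpolation=2),cv2.resize(S[90:190,230:330,::-1],(400,400),interpolation=2)])
cv2.imwrite('pics/b2.png',v)
a=S.astype(int);m=((a[...,0]>110)&(a[...,1]<80)&(a[...,2]<80)).astype(np.uint8)
k,l,st,ce=cv2.connectedComponentsWithStats(m)
print([(st[i,4],ce[i].round(1)) for i in range(1,k) if st[i,4]>3 and 170<ce[i][1]<215 and 240<ce[i][0]<290])
for p in((.555,.086),(.560,.0355),(.5655,-.0125)):print([proj('side',[*p,z]).round(1) for z in(.078,.07,.058)])
E
```

```text
clock: 12.2
position: [0.62, 0.0413, 0.0663]
tool_rot: [3.141, 0.0, 0.107]
force: [12.3, 1.6, 23.4]
grip_width: 0.0161
finger_force: 125.6
clock: 12.7
position: [0.6363, 0.0821, 0.179]
tool_rot: [3.139, -0.005, 0.099]
clock: 13.2
position: [0.6537, 0.2797, 0.1728]
tool_rot: [-3.139, 0.002, 0.116]
clock 13.2 shift [-0.1218 -0.0759 -0.0017] turn [-0.0028  0.002   0.0101] pos [0.6537 0.2797 0.1728] rot [-3.139e+00  2.000e-03  1.160e-01] F [-0.4  0.6 -2.3] w 0.0166 122.3 q [-0.87  0.83  0.7   1.42 -0.57  1.1  -1.52]
[(np.int32(11), array([264.6, 191.9])), (np.int32(11), array([268., 200.])), (np.int32(13), array([271.3, 208. ]))]
[array([264.1, 186.9]), array([264. , 188.6]), array([263.9, 191.3])]
[array([267.3, 194.8]), array([267.2, 196.6]), array([267.1, 199.2])]
[array([270.7, 202.7]), array([270.6, 204.5]), array([270.5, 207.2])]
```

View pics/b2.png

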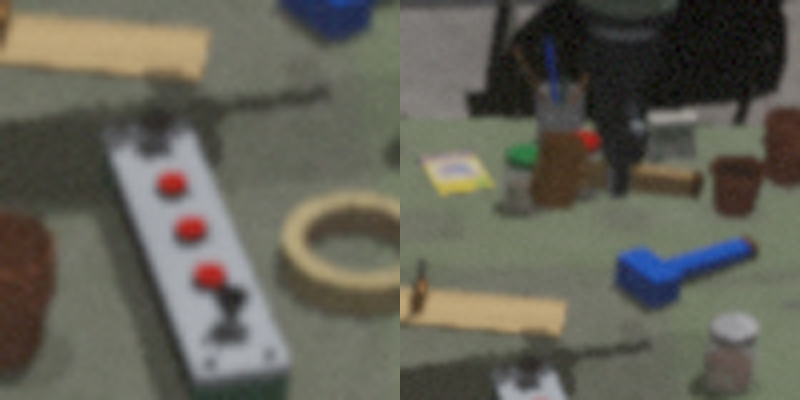

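All three red caps now sit low in an even row at side px (264.6,192), (268,200) and (271.3,208). They have each moved down about 5 px, which is about 22 mm, and both black pegs are still up. The mallet is still in the grip, perhaps slightly tilted. I'll carry it back and check the tilt over the rest.

```bash
for i in 1; do python3 -m inch '[[-0.02,-0.012,0,0,0,0,1],[-0.034,-0.021,0,0,0,0,1],[-0.034,-0.021,0,0,0,0,1],[-0.034,-0.021,0,0,0,-0.07,1],[0,0,0,0,0,-0.14,1]]'
python3 -m inch '[[0,0,0,0,0,-0.14,1],[0,0,0,0,0,-0.14,1],[0,0,0,0,0,-0.14,1],[0,0,0,0,0,-0.14,1],[0,0,0,0,0,-0.14,1]]'
python3 -m inch '[[0,0,0,0,0,-0.14,1],[0,0,0,0,0,-0.14,1],[0,0,0,0,0,-0.14,1],[0,0,0,0,0,-0.14,1],[0,0,0,0,0,-0.14,1]]'
python3 -m inch '[[0,0,0,0,0,-0.14,1],[0,0,0,0,0,-0.14,1],[0,0,0,0,0,-0.14,1],[0,0,0,0,0,-0.14,1],[0,0,0,0,0,-0.14,1]]'
python3 -m inch '[[0,0,0,0,0,-0.14,1],[0,0,0,0,0,-0.14,1],[0,0,0,0,0,-0.07,1],[0,0,0,0,0,0,1],[0,0,0,0,0,0,1]]'; done | grep -A2 -i clock
python3 to.py 0.5239 0.3409 0.175 2.908
cat > pit.py <<'E'
from h import *
from scipy.optimize import minimize_scalar
from scipy.spatial.transform import Rotation as R
s=telemetry.observe();r=R.from_euler('xyz',s['tool_rot']);t=s['position'];g0=t+r.apply([0,0,-.0167])
print(t.round(4),s['tool_rot'].round(3))
def model(n,th,dx=0):
    # mallet axes in tool: x=-tx,y=ty,z=-tz ; th = head-up
    B=np.array([[-1,0,0],[0,1,0],[0,0,-1]]).T
    M=r*R.from_matrix(B)*R.from_euler('y',-th)
    m=np.zeros((384*4,512*4),np.uint8)
    for x0,x1,w,h in((-.094,.04,.009,.013),(.04,.08,.018,.035)):
        P=[proj(n,g0+M.apply([x+dx,y,k])) for x in(x0,x1) for y in(-w,w) for k in(-h,h)]
        cv2.fillConvexPoly(m,cv2.convexHull(np.round((np.array(P)+.5)*4).astype(np.int32)),1)
    return cv2.resize(m.astype(np.float32),(512,384),interpolation=cv2.INTER_AREA)
im=grab_frame('side');rs=outline_of('mallet_grip','side');pr=proj('side',g0)
for q in rs:
    c=np.mean(np.argwhere(q['region']),0)[::-1]
    if np.hypot(*(c-pr))<20:
        K=q['region'].astype(np.float32);print(q['score'],q['rect'])
        for d in np.radians([-4,-2,0,2,4,6,8,10]): print(round(np.degrees(d)),[round(float(np.abs((model('side',d,x)-K)).sum()/K.sum()),3) for x in(-.004,0,.004)])
a=im[:,:,::-1].copy();x,y=np.round(pr).astype(int)
ov=a.copy();ov[cv2.Canny((model('side',np.radians(5))>.5).astype(np.uint8)*255,50,100)>0]=(0,255,0)
cr=lambda i:cv2.resize(i[y-30:y+30,x-35:x+35],(400,343),interpolation=2)
cv2.imwrite('pics/pit.png',np.hstack([cr(a),cr(ov)]))
E
python3 pit.py
```

```text
clock: 13.8
position: [0.522, 0.3356, 0.1743]
tool_rot: [-3.14, 0.003, 0.325]
--
clock: 14.3
position: [0.5267, 0.3317, 0.1748]
tool_rot: [3.141, 0.0, 1.022]
--
clock: 14.8
position: [0.5267, 0.3316, 0.1748]
tool_rot: [-3.141, 0.0, 1.722]
--
clock: 15.3
position: [0.5267, 0.3316, 0.1748]
tool_rot: [-3.141, -0.0, 2.422]
--
clock: 15.8
position: [0.5265, 0.3321, 0.1749]
tool_rot: [-3.141, -0.0, 2.764]
clock 15.8 shift [ 0.0057  0.0072 -0.0001] turn [-0.0005 -0.0004 -0.1441] pos [0.5265 0.3321 0.1749] rot [-3.141 -0.     2.764] F [ 0.3 -0.2 -1.1] w 0.0166 122.3 q [-0.68  0.58  0.03  1.66 -0.02  0.9   0.56]
[0.5265 0.3321 0.1749] [-3.141 -0.     2.764]
0.86 [230.1, 120.3, 270.6, 138.0]
-4 [0.773, 0.754, 0.738]
-2 [0.711, 0.679, 0.666]
0 [0.639, 0.606, 0.595]
2 [0.568, 0.534, 0.535]
4 [0.5, 0.471, 0.466]
6 [0.428, 0.391, 0.394]
8 [0.369, 0.326, 0.32]
10 [0.313, 0.261, 0.259]
```

View pics/pit.png

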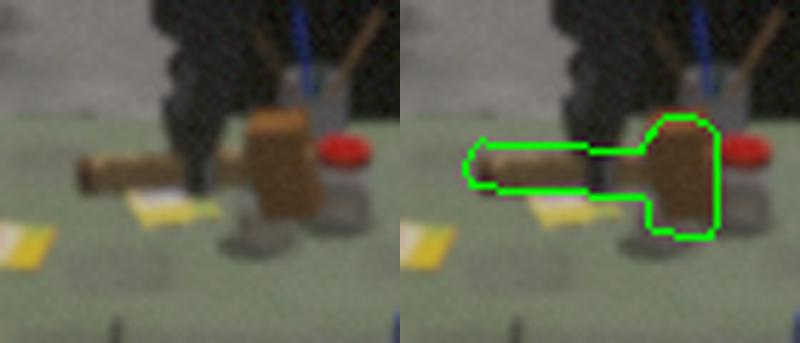

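The left crop shows the mallet tilted head-up in the fingers; the 5° model overlay is too flat. I'll extend the scan.

```bash
python3 -m inch '[[0.0057,0.0072,0,0,0,-0.144,1],[0,0,0,0,0,0,1],[0,0,0,0,0,0,1]]' | grep -A2 -i clock
python3 to.py 0.5239 0.3409 0.175 2.908
sed -i 's/\[-4,-2,0,2,4,6,8,10\]/[6,8,10,12,14,16,18,20]/; s/radians(5)/radians(14)/; s/(-.004,0,.004)/(-.006,-.003,0,.003,.006)/' pit.py; python3 pit.py
```

```text
clock: 16.2
position: [0.5236, 0.3418, 0.1752]
tool_rot: [-3.141, -0.0, 2.907]
clock 16.2 shift [-0.0005 -0.0008  0.0002] turn [-0.0001 -0.0001 -0.0005] pos [0.5236 0.3418 0.1752] rot [-3.141 -0.     2.907] F [-0.2 -0.1 -0.9] w 0.0166 122.4 q [-0.67  0.58 -0.    1.65  0.    0.91  0.66]
[0.5236 0.3418 0.1752] [-3.141 -0.     2.907]
0.67 [229.6, 118.4, 270.3, 136.6]
6 [0.649, 0.596, 0.571, 0.578, 0.609]
8 [0.604, 0.547, 0.517, 0.526, 0.55]
10 [0.565, 0.51, 0.473, 0.468, 0.511]
12 [0.563, 0.499, 0.449, 0.455, 0.506]
14 [0.571, 0.505, 0.455, 0.463, 0.5]
16 [0.608, 0.521, 0.497, 0.49, 0.541]
18 [0.672, 0.587, 0.555, 0.577, 0.599]
20 [0.724, 0.661, 0.623, 0.627, 0.683]
```

```bash
python3 - <<'E'
s=open('pit.py').read()
s=s.replace('def model(n,th,dx=0):','def model(n,th,dx=0,dz=0):').replace('g0+M','g0+[0,0,dz]+M')
i=s.index('        for d in');j=s.index('a=im')
s=s[:i]+'''        from scipy.optimize import minimize
        f=lambda v:np.abs(model('side',v[0],v[1]/10,v[2]/10)-K).sum()/K.sum()
        b=min((minimize(f,[a,0,0],method='Nelder-Mead',options=dict(initial_simplex=[[a,0,0],[a+.1,0,0],[a,.05,0],[a,0,.05]])) for a in(0,.1,.2)),key=lambda o:o.fun)
        print('pitch deg',np.degrees(b.x[0]),'dx,dz',b.x[1:]/10,b.fun,K.sum(),model('side',.2).sum())
'''+s[j:].replace("model('side',np.radians(14))","model('side',b.x[0],b.x[1]/10,b.x[2]/10)")
open('pit.py','w').write(s)
E
python3 pit.py
```

```text
[0.5237 0.3415 0.1753] [-3.141  0.     2.908]
0.91 [229.4, 116.6, 267.3, 137.8]Traceback (most recent call last):
  File "pit.py", line 22, in <module>
    b=min((minimize(f,[a,0,0],method='Nelder-Mead',options=dict(initial_simplex=[[a,0,0],[a+.1,0,0],[a,.05,0],[a,0,.05]])) for a in(0,.1,.2)),key=lambda o:o.fun)
  File "pit.py", line 22, in <genexpr>
    b=min((minimize(f,[a,0,0],method='Nelder-Mead',options=dict(initial_simplex=[[a,0,0],[a+.1,0,0],[a,.05,0],[a,0,.05]])) for a in(0,.1,.2)),key=lambda o:o.fun)
           ~~~~~~~~^^^^^^^^^^^^^^^^^^^^^^^^^^^^^^^^^^^^^^^^^^^^^^^^^^^^^^^^^^^^^^^^^^^^^^^^^^^^^^^^^^^^^^^^^^^^^^^^^^^^^^^
    res = _minimize_neldermead(fun, x0, args, callback, bounds=bounds,
                               **options)
    fsim[j] = func(sim[j])
              ~~~~^^^^^^^^
    fx = function(np.copy(x), *(wrapper_args + args))
  File "pit.py", line 21, in <lambda>
    f=lambda v:np.abs(model('side',v[0],v[1]/10,v[2]/10)-K).sum()/K.sum()
                      ~~~~~^^^^^^^^^^^^^^^^^^^^^^^^^^^^^
  File "pit.py", line 12, in model
    P=[proj(n,g0+[0,0,dz]+M.apply([x+dx,y,k])) for x in(x0,x1) for y in(-w,w) for k in(-h,h)]
       ~~~~^^^^^^^^^^^^^^^^^^^^^^^^^^^^^^^^^^^
  File "h.py", line 4, in proj
    c=calibration(n);f=192/np.tan(np.radians(c['fovy'])/2);T=np.linalg.inv(c['pose'])
ValueError: time passes only in moves, steps and waits
```

View pics/pit.png

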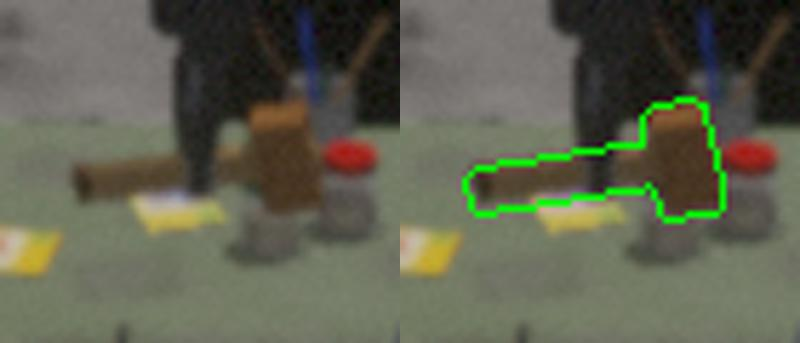

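The 14° overlay is close but slightly too steep. I'll cache the calibration and refit.

```bash
sed -i 's/^def proj/import functools\ncalibration=functools.lru_cache(None)(calibration)\ndef proj/' h.py; python3 pit.py
```

```text
[0.5237 0.3417 0.1753] [-3.141  0.     2.909]
0.77 [227.2, 118.5, 269.2, 134.6]
pitch deg 10.90450974629219 dx,dz [-0.00081205  0.00302661] 0.2966269850730896 378.0 490.9375
```

Head-up tilt is about 11°. I'll pitch the tool 0.19 rad about its y axis to level the mallet before laying it down.

```bash
python3 -m inch '[[0,0,0,0,0.06,0,1],[0,0,0,0,0.08,0,1],[0,0,0,0,0.05,0,1],[0,0,0,0,0,0,1]]' | grep -A2 -i clock
python3 to.py 0.5208 0.3416 0.070 2.908; python3 pit.py
```

```text
clock: 16.9
position: [0.5247, 0.3408, 0.1747]
tool_rot: [-3.141, -0.191, 2.909]
clock 16.9 shift [-0.0159 -0.      0.1035] turn [-0.0008 -0.1908  0.0006] pos [0.5247 0.3408 0.1747] rot [-3.141 -0.191  2.909] F [ 0.5 -0.4 -2.3] w 0.0162 122.3 q [-0.56  0.66 -0.07  1.52 -0.11  1.09  0.79]
[0.5247 0.3408 0.1747] [-3.141 -0.191  2.909]
0.7 [226.0, 118.6, 270.2, 138.4]
pitch deg 12.079387594400053 dx,dz [0.00102684 0.00274518] 0.4457831382751465 332.0 481.25
```

```bash
python3 -m inch '[[-0.004,0,0.026,0,0,0,1],[-0.004,0,0.026,0,0,0,1],[-0.004,0,0.026,0,0,0,1],[-0.004,0,0.026,0,0,0,1],[0,0,0,0,0,0,1]]' | grep -A3 -i clock
python3 -m inch '[[0,0,0,0,0,0,1],[0,0,0,0,0,0,1]]' | grep -A3 -i clock
python3 to.py 0.5208 0.3416 0.035 2.908
python3 - <<'E'
from h import *
S=grab_frame('side')[:,:,::-1];T=grab_frame('top')[:,:,::-1]
cv2.imwrite('pics/low.png',np.hstack([cv2.resize(S[120:190,215:285],(400,400),interpolation=2),cv2.resize(T[150:230,125:205],(400,400),interpolation=2)]))
E
```

```text
clock: 17.5
position: [0.5174, 0.3425, 0.0676]
tool_rot: [-3.138, -0.192, 2.912]
force: [-0.4, 0.2, -1.9]
clock: 17.7
position: [0.5203, 0.3435, 0.0718]
tool_rot: [3.14, -0.188, 2.912]
force: [0.3, 0.3, -1.3]
clock 17.7 shift [-0.0078 -0.0018  0.036 ] turn [ 0.0011 -0.1882  0.0041] pos [0.5203 0.3435 0.0718] rot [ 3.14  -0.188  2.912] F [ 0.3  0.3 -1.3] w 0.0164 122.3 q [-0.56  0.78 -0.08  1.59 -0.11  0.9   0.8 ]
```

View pics/low.png

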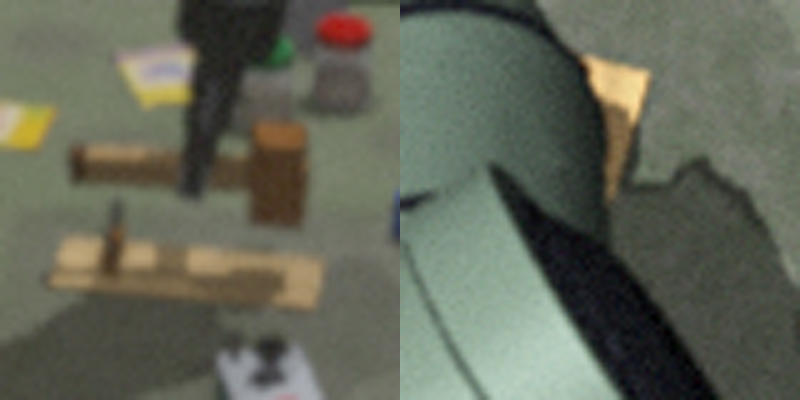

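The side crop shows the mallet level above the rest, with the handle over the prongs. I'll lower it gently and watch the force.

```bash
python3 -m inch '[[-0.002,-0.002,0.01,0,0,0.004,1],[-0.002,0,0.01,0,0,0,1],[-0.002,0,0.008,0,0,0,1],[-0.001,0,0.005,0,0,0,1],[0,0,0,0,0,0,1]]' | grep -A3 -i clock
python3 -m inch '[[0,0,0,0,0,0,1]]' | grep -A3 -i clock
python3 to.py 0.5208 0.3416 0.025 2.908
```

```text
clock: 18.3
position: [0.5194, 0.3405, 0.0353]
tool_rot: [-3.14, -0.191, 2.907]
force: [-1.1, 0.8, -1.9]
clock: 18.4
position: [0.5199, 0.3408, 0.0364]
tool_rot: [-3.141, -0.19, 2.908]
force: [0.9, -0.0, -1.3]
clock 18.4 shift [-0.0028  0.001   0.011 ] turn [-0.0008 -0.1901 -0.0003] pos [0.5199 0.3408 0.0364] rot [-3.141 -0.19   2.908] F [ 0.9 -0.  -1.3] w 0.0164 122.3 q [-0.55  0.83 -0.08  1.6  -0.11  0.84  0.81]
```

```bash
python3 -m inch '[[-0.001,0,0.004,0,0,0,1],[0,0,0,0,0,0,1]]' | grep -A3 -i clock
python3 -m inch '[[-0.0005,0,0.003,0,0,0,1],[0,0,0,0,0,0,1]]' | grep -A3 -i clock
python3 -m inch '[[-0.0005,0,0.002,0,0,0,1],[0,0,0,0,0,0,1]]' | grep -A3 -i clock
python3 to.py 0.5208 0.3416 0.025 2.908
```

```text
clock: 18.6
position: [0.52, 0.3407, 0.032]
tool_rot: [-3.141, -0.19, 2.908]
force: [-0.1, 0.2, -2.8]
clock: 18.8
position: [0.5199, 0.3407, 0.029]
tool_rot: [-3.141, -0.19, 2.908]
force: [-0.6, -0.7, -2.6]
clock: 19.0
position: [0.52, 0.3407, 0.027]
tool_rot: [-3.141, -0.19, 2.908]
force: [0.0, 0.5, -1.8]
clock 19.0 shift [-0.0009  0.0011  0.0018] turn [-0.001  -0.1902 -0.0002] pos [0.52   0.3407 0.027 ] rot [-3.141 -0.19   2.908] F [ 0.   0.5 -1.8] w 0.0162 122.3 q [-0.55  0.84 -0.08  1.61 -0.11  0.83  0.81]
```

```bash
python3 -m inch '[[-0.0003,0.0005,0.0015,0,0,0,1],[0,0,0,0,0,0,1]]' | grep -A3 -i clock
python3 -m inch '[[-0.0003,0,0.0015,0,0,0,1],[0,0,0,0,0,0,1]]' | grep -A3 -i clock
python3 to.py 0.5208 0.3416 0.025 2.908
```

```text
clock: 19.2
position: [0.5202, 0.3413, 0.0255]
tool_rot: [-3.141, -0.19, 2.908]
force: [0.5, 0.0, -1.9]
clock: 19.4
position: [0.5205, 0.3413, 0.0245]
tool_rot: [-3.141, -0.19, 2.908]
force: [0.1, -0.8, 6.4]
clock 19.4 shift [-0.0002  0.0003 -0.0005] turn [-0.0004 -0.1899 -0.0004] pos [0.5205 0.3413 0.0245] rot [-3.141 -0.19   2.908] F [ 0.1 -0.8  6.4] w 0.0165 123.7 q [-0.55  0.85 -0.08  1.6  -0.11  0.82  0.81]
```

Contact came at the expected height. I'll ease the grip, open and retreat.

```bash
python3 -m inch '[[0,0,0,0,0,0,1],[0,0,0,0,0,0,1]]' 20 | grep -A5 -i clock
python3 -m inch '[[0,0,0,0,0,0,0.6],[0,0,0,0,0,0,0.5],[0,0,0,0,0,0,0],[0,0,0,0,0,0,0],[0,0,0,0,0,0,0]]' | grep -A5 -i clock
python3 -m inch '[[0,0,0,0,0,0,0],[-0.002,0,0.0,0,0,0,0],[0.002,0,-0.01,0,0,0,0],[0.004,0,-0.02,0,0,0,0],[0.008,0,-0.04,0,0,0,0]]' | grep -A5 -i clock
python3 -m inch '[[0.008,0,-0.04,0,0,0,0],[0.008,0,-0.04,0,0,0,0],[-0.04,0.02,0,0,0,0,0],[-0.04,0.02,0,0,0,0,0],[-0.04,0.02,0,0,0,0,0]]' | grep -A5 -i clock
```

```text
clock: 19.6
position: [0.5204, 0.3413, 0.0246]
tool_rot: [-3.141, -0.19, 2.908]
force: [-1.1, -1.2, 5.5]
grip_width: 0.0161
finger_force: 123.7
clock: 20.1
position: [0.5203, 0.3412, 0.0241]
tool_rot: [-3.141, -0.19, 2.908]
force: [-0.2, 0.1, 0.3]
grip_width: 0.0837
finger_force: 0.0
clock: 20.6
position: [0.5205, 0.3402, 0.0944]
tool_rot: [-3.138, -0.193, 2.907]
force: [0.1, -0.5, 0.2]
grip_width: 0.0854
finger_force: 0.0
clock: 21.1
position: [0.6512, 0.3725, 0.1557]
tool_rot: [3.141, -0.189, 2.908]
force: [-0.1, 0.0, 0.4]
grip_width: 0.0856
finger_force: 0.0
```

```bash
for i in 1; do python3 -m inch '[[0,0.03,-0.03,0,-0.06,0,0],[0,0.045,-0.01,0,-0.08,0,0],[0,0.045,0,0,-0.05,0,0],[0.04,0.025,0,0,0,0,0],[0.045,0.01,0,0,0,0,0]]'
python3 -m inch '[[0.045,0.01,0,0,0,0,0],[0.045,0.01,0,0,0,0,0],[0.045,0.01,0,0,0,0,0],[0.045,0.01,0,0,0,0,0],[0,0,0,0,0,0,0]]'; done | grep -A3 -i clock
python3 - <<'E'
from fit import *
M=masks((.53,.34))
if M: fit(M,[.525,.343,-.25])
S=grab_frame('side');a=S.astype(int);m=((a[...,0]>110)&(a[...,1]<80)&(a[...,2]<80)).astype(np.uint8)
k,l,st,ce=cv2.connectedComponentsWithStats(m)
print([(st[i,4],ce[i].round(1)) for i in range(1,k) if st[i,4]>3 and 170<ce[i][1]<215 and 240<ce[i][0]<290])
T=grab_frame('top')
# compare with initial pictures around mallet / jig / bystanders
for n,I in(('top',T),('side',S)):
    d=np.abs(I[:,:,::-1].astype(int)-cv2.imread(f'pics/{n}0.png')).max(2);d=cv2.blur(d.astype(np.float32),(3,3))
    for nm,p in(('mallet head',(.582,.326,.07)),('handle',(.5,.345,.05)),('tail',(.44,.36,.05)),('red A',(.555,.086,.078)),('black L',(.55,.136,.078)),('black R',(.571,-.062,.078)),('pot1',(.448,0,.08)),('tape',(.671,.015,.02)),('pot3',(.5,-.33,.05)),('jar',(.765,.186,.06)),('pot4',(.8,-.03,.05))):
        x,y=np.round(proj(n,p)).astype(int);print(n,nm,round(float(d[y-5:y+6,x-5:x+6].max()),0),round(float(d[y-5:y+6,x-5:x+6].mean()),0))
E
```

```text
clock: 21.6
position: [0.6082, 0.5434, 0.1924]
tool_rot: [-3.141, -0.0, 2.909]
force: [0.2, 1.0, -1.4]
--
clock: 22.1
position: [0.436, 0.6263, 0.1943]
tool_rot: [3.141, -0.004, 2.916]
force: [-0.2, 0.3, 0.1]
side 0.84 [226.1, 151.2, 265.3, 169.9]
['side'] [ 0.5252  0.3443 -0.2519] 0.1
['side'] [ 0.5252  0.3443 -0.2519] 0.1
[(np.int32(11), array([264.6, 191.9])), (np.int32(11), array([268., 200.])), (np.int32(13), array([271.3, 208. ]))]
top mallet head 53.0 15.0
top handle 50.0 21.0
top tail 63.0 32.0
top red A 109.0 36.0
top black L 8.0 6.0
top black R 8.0 6.0
top pot1 9.0 7.0
top tape 9.0 7.0
top pot3 12.0 8.0
top jar 8.0 5.0
top pot4 11.0 7.0
side mallet head 10.0 5.0
side handle 16.0 9.0
side tail 23.0 12.0
side red A 113.0 29.0
side black L 16.0 4.0
side black R 83.0 16.0
side pot1 6.0 4.0
side tape 5.0 3.0
side pot3 7.0 5.0
side jar 4.0 2.0
side pot4 8.0 5.0
```

```bash
python3 -c "
from workcell import bot
print(bot.job_done())"
```

```text
the job is handed in; nothing more can be done
None
```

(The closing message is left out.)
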